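# Fetch the navy watch box from the dry cabinet

### The arm

A 6-joint arm with a two-finger parallel gripper is mounted at the origin on the work surface. World frame = base frame: x ahead of the robot, y to its left, z up, the work surface at z = 0. Lengths are in m, angles in rad, forces in N, time in s.
With the tool pointing down it reaches from about 0.3 to 0.825 m from the base axis. Payload 5.4 kg.
Tool frame: the origin (TCP) lies at the very end of the fingers, on their centre line; the grasp point (between the pads) lies 19 mm behind it; z points along the fingers, y is the line along which they close (so a half turn about z gives the same grasp; the last joint's range is limited). The gripper opens to 92 mm and grips with 3 to 60 N. Pads are 20 mm wide; open, the fingers measure 128 mm over their backs; the gripper's body (75 mm by 189 mm) begins 69 mm behind the grasp point.
Start: joints at [-1.463, 0.158, 1.597, -0, 1.386, -0.21], TCP at [0.18, -0.546, 0.215] pointing down, gripper open.
Joint ranges: [-2.91, 2.91], [-0.94, 2.29], [0.18, 2.7], [-1.29, 4.43], [0.17, 2.64], [-3, 3]. Speed limits (rad/s): [2.57, 2.57, 3.14, 3.14, 3.14, 3.14].

### API

Orientations are given as a 3x3 rotation matrix whose columns are the frame's x, y, z axes.
In Python, from station import arm gives the robot as it stands.
- The arm moves only by the tool play_rows, never from a script. Its argument "motion" is a list of rows, each a list of 7 numbers: the opening, from -1 (shut) to 1 (fully open), then the shift along the tool's x, y, z in units of 40 mm (1.0 is 40 mm), then the turn, a rotation vector about the tool's x, y, z in rad. A call has 1 to 12 rows; each row is the pose to reach, as a shift and turn from the pose commanded when the call began, along the tool's axes at that moment; what a row does not reach only later rows make up. A row lasts 1/10 s, in which the tool goes at most 50 mm and 8.59 degrees, less where a joint would pass 70% of its speed; a pose out of reach is approached as far as the arm can. A call with a gripper value outside its range is refused whole. The fingers move at their own pace and stop on an object; "force" is the grip in N (left out, the last holds). Time passes only in rows, so rows that repeat a pose let the fingers close. It gives the time, the measured TCP pose, the force, the opening and the grip force at its end, in the units of the state.
- arm.sense(): the state, without advancing time (a new reading comes with each control period).
- arm.snapshot(name): name is "scene" or "top" or "wrist"; returns a dict with "img" (384x512x3 uint8, red, green, blue), "fov_y" (degrees; the focal length in pixels is half the picture's height over the tangent of half this angle, whatever the lens; pixels are square), "cx", "cy" (the principal point, pixels), "eye" and "attitude" of the camera in the world; the wrist camera has in their place "hand_eye" (4x4, takes a point from camera to tool coordinates, whose origin is the TCP and whose axes are the flange's). Camera axes: x right, y down, z forward; pixel columns grow to the right and rows downward; lengths in m; the calibration is good to about 2 mm. The wrist camera is an equidistant fisheye: a pixel r from the principal point sees the ray r / f radians off the axis. A picture is of the moment at which its call begins: read the wrist's pose just before it. There is no depth.
- arm.finish_job(): hands the job in; it is judged then, once.
The state is a dict: "time": time; "joint_pos": joint angles; "dq": joint speeds; "joint_efforts": joint torques, N m; "ee_pos": TCP position; "tcp_rot": TCP orientation; "wrist_force": force on the tool from outside, world axes, zero at the start; "torque": the same for the moment, N m; "grip_width": finger opening in m; "grasp_force": force on a finger pad.
Only numpy, scipy, OpenCV 4.12 (cv2) and the standard library are available. Lean on these libraries where they do the work, as an engineer would, in place of code of your own. Each camera call takes 0.05 s, during which the arm holds its last target. There are 200 camera calls.

### The job

Press down the black latch lever of the clear dry cabinet, pull the door open by that lever, and swing it right back, well past square to the cabinet. Then take the navy watch box out and set it down upright in the middle of the green mat, without dropping or tipping it. Leave the door standing wide open for the next box, and do not disturb the cream box or anything else on the bench.

Things in the scene. Friction and masses are not known exactly. Their poses are not given: they have to be found in the camera images.
- cabinet: Fixed clear acrylic dry cabinet on a white base, 220 mm deep (x, front to back), 330 wide (y, left as seen facing its front), 300 high; origin at the centre of its underside. Walls, roof 8 mm. Chamber floor at z = 40 mm, roof underside 292, inner width 314; opening at x = -110 mm, all closed by the door. Steel keeper at the right front corner: y -165 to -192, z 240 to 266, out to x = -147 mm.
- door (a joint): Angle of the door: 0 shut and latched, growing as its free (right, -y) edge swings out towards the robot and round to the left; stop at 2.09 rad. It stays where it is left; under 1 N near the free edge moves it.
- door_hinge (a point): On the door's vertical hinge line, 296 mm above the bench (the height of the door's top edge), at cabinet x = -116 mm, y = +170 mm. Its axes turn with the door and equal the cabinet's when shut: x from the outer to the inner face, -y along the door to its free edge.
- door_edge (a point): Top corner of the door at its free edge, mid-thickness, 335 mm from the hinge line. The door is a clear panel 10 mm thick and 330 mm wide, from 40 to 296 mm above the bench, its mid-plane 1 mm outside the hinge line; the black gasket strips on its inside are thin and soft and may be ignored.
- latch_lever: Sprung lever on the door, a round black bar 14 mm thick, 52 mm in front of the door's outer face (45 mm gap), from its pivot 110 mm towards the hinge, rising 0.2 rad at rest. Origin on the pivot at the door's face, 262 mm above the bench, 308 mm from the hinge line; axes as the door's at rest. Pressed down it turns about x to a firm stop at 0.5 rad; the tongue leaves the keeper at about 0.3 rad.
- lever_grip (a point): Where to take the lever: centre line of the bar, 80 mm from the pivot, 278 mm above the bench at rest, 238 mm at the stop. 3 N down starts it, 7 N hold it at the stop; let go, it springs back up. With the lever up the shut door is locked, so hold it down while the door starts to move; once ajar (0.1 rad) the lever may come up.
- navy_box: Closed navy-blue watch box to fetch, 110 mm long (x), 56 wide (y), 50 high, 0.13 to 0.25 kg, brass seam and clasp; origin at the centre of its underside. Starts on the chamber floor, left or right, its clasp (-x) end 5 to 15 mm inside the opening. Grip it across its width near the clasp end, the gripper tilted 30 to 45 degrees forward to pass under the roof.
- cream_box: Cream watch box of the same size beside the navy one in the cabinet, some 96 mm between their centres; leave it alone. Origin at the centre of its underside.
- mat: Fixed dark-green work mat, 220 mm (x) by 240 mm (y), 3 mm thick, on the bench to the robot's right; origin at the centre of its underside.
- oil_bottle: White bottle with a blue band, 44 mm across, 95 mm high; leave alone. Origin at the centre of its underside.
- jar: Black jar with a brass lid, 70 mm across, 52 mm high; leave alone. Origin at the centre of its underside.
- driver_stand: Round black stand of small screwdrivers, 80 mm across, 124 mm high; leave alone. Origin at the centre of its underside.
- loupe: Black eye loupe, 40 mm across, 36 mm high; leave alone. Origin at the centre of its underside.
- pliers: Pliers with blue handles lying flat, 185 mm long, 12 mm high; leave alone. Origin at their middle, on the bench.

How it is judged:
On the way, in this order (a step that is already met when the one before it is completed fails the run):
1. the door has been pulled ajar (over 0.15 rad) with the fingers on the latch lever (value of joint door above 0.15 rad and contact force between the fingers and latch_lever above 1 N), for 0.05 s.
2. the door has been swung back past 1.75 rad (value of joint door above 1.75 rad), for 0.1 s.
3. the navy box has been drawn out of the cabinet (x of navy_box in the frame of cabinet below -0.18 m), for 0.1 s.
4. the navy box stands on the middle of the mat while still held: set down, not dropped (horizontal distance between navy_box and mat below 0.06 m and height (world z) of navy_box below 0.012 m and contact force between the fingers and navy_box above 0.5 N), for 0.1 s.
At the end, for the whole second after the job is handed in: The navy box stands upright (within 0.1 rad) and still on the mat, its centre within 60 mm of the mat's centre, released; the door stands open by more than 1.7 rad (horizontal distance between navy_box and mat below 0.06 m and height (world z) of navy_box below 0.008 m and angle between navy_box's own z axis and vertical below 0.1 rad and linear speed of navy_box below 0.02 m/s and value of joint door above 1.7 rad); the robot touches nothing.
It fails at once if the navy box is tipped by more than 0.7 rad (angle between navy_box's own z axis and vertical above 0.7 rad).
It fails at once if the cream box is moved by more than 20 mm (distance of cream_box from where it was at the start of the episode above 0.02 m).
It fails at once if another thing on the bench is moved by more than 20 mm (distance of any of oil_bottle, jar, driver_stand, loupe, pliers from where it was at the start of the episode above 0.02 m).
It also fails if it takes over 69 s, if anything falls off the work surface, if the arm or the gripper's body presses on something with over 40 N, if the wrist force passes 120 N, or if a joint passes its speed limit or range.

## Working session

There is one attempt and no reset: what is moved stays moved. The work goes in short steps, Python scripts to look and compute and a tool call to move; the robot and the scene stay as the last step left them, time stands still between calls to the robot, and variables do not carry over. Pictures are saved under pics/ and viewed, at most 10 in all, crops included, and the job is handed in when it is done.

Besides the shell and the picture viewer there is one more tool, called after "Request:" in YAML: its name, and indented under it one key for each argument. play_rows: Moves the arm, as the interface text tells. Its arguments: {"type":"object","properties":{"motion":{"type":"array","items":{"type":"array","items":{"type":"number"}}},"force":{"type":"number"}},"required":["motion"]}

```bash
ls; mkdir -p pics
cat > h.py <<'E'
import numpy as np, cv2
from station import arm
def K(s): 
    f=s["img"].shape[0]/2/np.tan(np.radians(s["fov_y"])/2); return f,s["cx"],s["cy"]
def proj(s,p):
    f,cx,cy=K(s); R=np.array(s["attitude"]); c=R.T@(np.array(p)-s["eye"]); return np.array([cx+f*c[0]/c[2],cy+f*c[1]/c[2]])
def ray(s,uv):
    f,cx,cy=K(s); d=np.array(s["attitude"])@np.array([(uv[0]-cx)/f,(uv[1]-cy)/f,1]); return np.array(s["eye"]),d
def onz(s,uv,z):
    e,d=ray(s,uv); return e+d*(z-e[2])/d[2]
def snap(n,fn=None):
    s=arm.snapshot(n)
    if fn: cv2.imwrite("pics/"+fn,cv2.cvtColor(s["img"],cv2.COLOR_RGB2BGR))
    return s
E
python3 - <<'E'
from h import *
import pickle
d={}
for n in("scene","top"):
    d[n]=s=snap(n); print(n,s["fov_y"],s["cx"],s["cy"],np.round(s["eye"],3),np.round(s["attitude"],3).tolist(), np.array(s["attitude"]).shape)
    cv2.imwrite(f"pics/{n}0.png",cv2.resize(cv2.cvtColor(s["img"],cv2.COLOR_RGB2BGR),(800,600)))
pickle.dump(d,open("d.pkl","wb"))
print(arm.sense())
E
```

```text
pics
scene 45.06166719147479 252.6258058317221 196.58428784871927 [ 0.965 -0.151  1.391] [[-0.035, 0.952, -0.303], [0.999, 0.032, -0.014], [-0.004, -0.303, -0.953]] (3, 3)
top 42.3093187699181 260.80298585470865 192.07380176629974 [ 0.426 -0.169  1.844] [[0.004, -0.995, 0.097], [-1.0, -0.002, 0.022], [-0.021, -0.097, -0.995]] (3, 3)
{'time': 0.1, 'joint_pos': array([-1.46307459e+00,  1.58998806e-01,  1.59807487e+00,  7.28904419e-07,
        1.38622457e+00, -2.10115698e-01]), 'dq': array([-0.00157203, -0.0011574 , -0.00099447,  0.0021266 ,  0.00197421,
       -0.00043317]), 'joint_efforts': array([-9.31669492e-04, -3.86506283e+01, -3.22958887e+01,  7.01959594e-02,
        3.40475002e-02, -4.26315648e-05]), 'ee_pos': array([ 0.17960479, -0.54563836,  0.21372596]), 'tcp_rot': array([[ 9.49913544e-01,  3.12512762e-01, -1.82662135e-04],
       [ 3.12512612e-01, -9.49912097e-01,  1.69578557e-03],
       [ 3.56441660e-04, -1.66793390e-03, -9.99998545e-01]]), 'wrist_force': array([ 1.1540361 ,  0.03911585, -0.2908097 ]), 'torque': array([ 0.02812929,  0.00092346, -0.06285094]), 'grasp_force': 0.0, 'grip_width': 0.09202238572590492}
```

View pics/scene0.png

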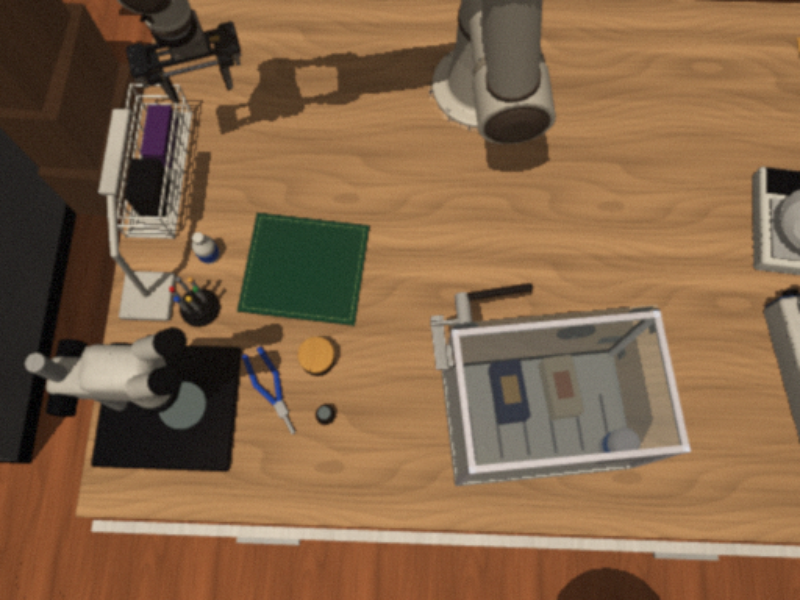

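View pics/top0.png

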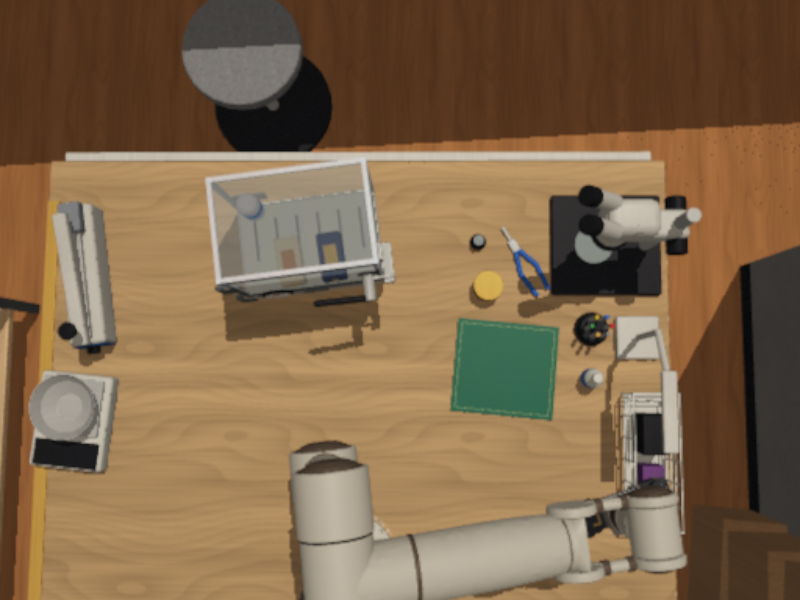

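The scene view (800x600) shows the cabinet roof corners near (453,330), (658,312), (687,450) and (465,472), the lever from (468,297) to (532,288), the navy box at (510,390), the cream box at (562,385) and the mat at (305,268). I'll zoom in on the cabinet in both views.

Run:
```python
from h import *
import pickle
d=pickle.load(open("d.pkl","rb"))
a=d["scene"]["img"][170:320,270:450]; b=d["top"]["img"][90:240,120:300]
im=np.hstack([cv2.resize(x,None,fx=2.2,fy=4*.55,interpolation=cv2.INTER_CUBIC) for x in(a,b)])
im=np.vstack([cv2.resize(a,(396,330),interpolation=cv2.INTER_CUBIC)]) if 0 else im
cv2.imwrite("pics/crop.png",cv2.cvtColor(im,cv2.COLOR_RGB2BGR)); print(im.shape)
# mat
for n in d:
    s=d[n]; h=cv2.cvtColor(s["img"],cv2.COLOR_RGB2HSV)
    m=cv2.inRange(h,(60,80,20),(90,255,140)); c=max(cv2.findContours(m,0,1)[0],key=cv2.contourArea)
    q=cv2.boxPoints(cv2.minAreaRect(c)); P=np.array([onz(s,p,.003) for p in q]); print(n,P.round(3)[:,:2].tolist(),P.mean(0).round(3))
    m=cv2.inRange(h,(105,90,20),(130,255,140)); 
    for c in cv2.findContours(m,0,1)[0]:
        if cv2.contourArea(c)>60: print("blue",cv2.minAreaRect(c), onz(s,cv2.minAreaRect(c)[0],.09).round(3))
```

```text
(330, 792, 3)
scene [[0.54, -0.486], [0.323, -0.482], [0.348, -0.235], [0.562, -0.249]] [ 0.443 -0.363  0.003]
blue ((168.86471557617188, 239.85882568359375), (36.584228515625, 16.182960510253906), 57.528804779052734) [ 0.69  -0.406  0.09 ]
top [[0.347, -0.23], [0.563, -0.25], [0.542, -0.488], [0.327, -0.465]] [ 0.445 -0.358  0.003]
```

View pics/crop.png

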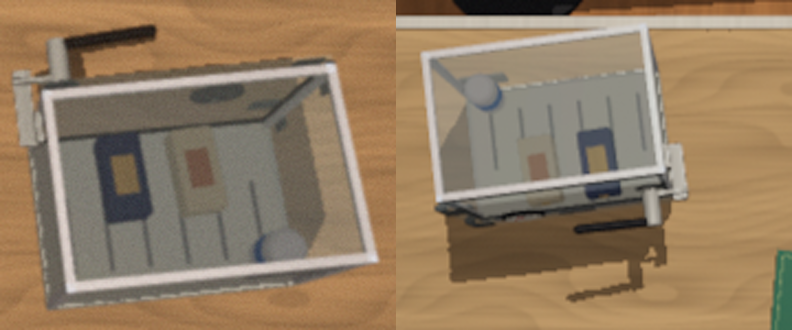

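```bash
cat > model.py <<'E'
from h import *
import pickle
from scipy.optimize import least_squares
d=pickle.load(open("d.pkl","rb"))
A=np.array([[43,92],[334,63],[377,261],[70,291]])/2.2+[270,170]-.25
B=np.array([[267,176],[41,208],[28,53],[249,27]])/2.2+[120,90]-.25
M=np.array([[-.11,-.165,.3],[-.11,.165,.3],[.11,.165,.3],[.11,-.165,.3]])
def T(p,x): c,s=np.cos(p[2]),np.sin(p[2]); x=np.atleast_2d(x); return np.c_[p[0]+c*x[:,0]-s*x[:,1],p[1]+s*x[:,0]+c*x[:,1],x[:,2]]
def fun(p): return np.r_[[proj(d["scene"],w)-a for w,a in zip(T(p,M),A)],[proj(d["top"],w)-b for w,b in zip(T(p,M),B)]].ravel()
r=least_squares(fun,[.75,0,0]); cab=r.x
E
python3 - <<'E'
from model import *
print(cab,r.fun.reshape(-1,2).round(1).tolist())
# lever end & grip checks
L=[[-.173,-.138-.0,.262]]
def lev(k): 
    return T(cab,[[-.122-.052,.170-.308+k*np.cos(.2),.262+k*np.sin(.2)]])[0]
for k in(0,.08,.11):
    print(k,lev(k).round(4),((proj(d["scene"],lev(k))-[270,170])*2.2).round(),((proj(d["top"],lev(k))-[120,90])*2.2+[396,0]).round())
for n in d:
    s=d[n]; m=cv2.inRange(s["img"].astype(int),(0,0,30),(255,255,255)); im=s["img"].astype(int)
    m=((im[...,2]-im[...,0]>15)&(im[...,0]<95)).astype(np.uint8)
    N,lab,st,ce=cv2.connectedComponentsWithStats(m)
    for i in range(1,N):
        if st[i,4]>60:
            w=onz(s,ce[i],.09); 
            c,sn=np.cos(cab[2]),np.sin(cab[2]); q=w[:2]-cab[:2]
            print(n,st[i],ce[i].round(1),w.round(3),"cab",[round(c*q[0]+sn*q[1],3),round(-sn*q[0]+c*q[1],3)])
for z in [(95,143),(138,132),(152,213),(110,222)]:
    w=onz(d["scene"],np.array(z)/2.2+[270,170],.09);c,sn=np.cos(cab[2]),np.sin(cab[2]); q=w[:2]-cab[:2]; print("corner",[round(c*q[0]+sn*q[1],3),round(-sn*q[0]+c*q[1],3)])
E
```

```text
[0.73786275 0.10183129 0.13175192] [[-0.1, -1.2], [0.5, -0.6], [0.6, -0.7], [-0.8, -0.3], [1.0, -1.0], [-0.2, -2.1], [-1.3, 0.5], [0.7, -1.1]]
0 [ 0.5835 -0.0578  0.262 ] [56. 43.] [653. 222.]
0.08 [0.5732 0.0199 0.2779] [125.  32.] [599. 228.]
0.11 [0.5693 0.049  0.2839] [151.  28.] [578. 231.]
scene [155 222  26  37 259] [169.  241.3] [ 0.694 -0.405  0.09 ] cab [np.float64(-0.11), np.float64(-0.496)]
top [203 148  17  21 148] [211.1 155.5] [0.729 0.048 0.09 ] cab [np.float64(-0.016), np.float64(-0.052)]
top [329 160  24  30 183] [338.6 173.4] [ 0.665 -0.407  0.09 ] cab [np.float64(-0.139), np.float64(-0.495)]
top [207 173  15   7  69] [213.8 175.8] [0.656 0.037 0.09 ] cab [np.float64(-0.09), np.float64(-0.053)]
top [ 289  204   65   64 3190] [322.3 236.2] [ 0.442 -0.347  0.09 ] cab [np.float64(-0.352), np.float64(-0.406)]
corner [np.float64(-0.088), np.float64(-0.083)]
corner [np.float64(-0.097), np.float64(-0.025)]
corner [np.float64(0.009), np.float64(-0.023)]
corner [np.float64(0.016), np.float64(-0.078)]
```

```bash
cat >> h.py <<'E'
from scipy.spatial.transform import Rotation as Ro
def down(phi,tilt=0,az=0):
    y=np.array([np.cos(phi),np.sin(phi),0]); z=np.array([0,0,-1.]); return np.c_[np.cross(y,z),y,z]
def rel(p,R,st=None):
    st=st or arm.sense(); R0=np.array(st["tcp_rot"]); return np.r_[R0.T@(np.array(p)-st["ee_pos"])/.04, Ro.from_matrix(R0.T@R).as_rotvec()].round(3).tolist()
E
python3 - <<'E'
from h import *
print(rel([.18,-.546,.40],down(-1.253)),rel([.573,.020,.40],down(.132)))
E
```

```text
[0.008, 0.004, -4.657, -0.002, -0.0, 0.0] [13.763, -10.367, -4.635, -0.001, -0.001, -1.385]
```

Request:
play_rows:
  motion:
    - [1,0,0,-2.5,0,0,0]
    - [1,0,0,-4.6,0,0,0]
    - [0.5,3,-2.3,-4.6,0,0,-0.3]
    - [-0.05,13.76,-10.37,-4.63,0,0,-1.385]
    - [-0.05,13.76,-10.37,-4.63,0,0,-1.385]
    - [-0.05,13.76,-10.37,-4.63,0,0,-1.385]
    - [-0.05,13.76,-10.37,-4.63,0,0,-1.385]
    - [-0.05,13.76,-10.37,-4.63,0,0,-1.385]
    - [-0.05,13.76,-10.37,-4.63,0,0,-1.385]
    - [-0.05,13.76,-10.37,-4.63,0,0,-1.385]
    - [-0.05,13.76,-10.37,-4.63,0,0,-1.385]
    - [-0.05,13.76,-10.37,-4.63,0,0,-1.385]

```text
time: 1.3
ee_pos: [0.4607, -0.1403, 0.3811]
tcp_rot: [[-0.135, 0.991, -0.0], [0.991, 0.135, 0.0], [0.0, -0.0, -1.0]]
wrist_force: [1.0, -1.4, -1.1]
grip_width: 0.0435
grasp_force: 0.0
```

Request:
play_rows:
  motion:
    - [-0.05,0,0,0,0,0,0]
    - [-0.05,0,0,0,0,0,0]

```text
time: 1.5
ee_pos: [0.4602, -0.1415, 0.3808]
tcp_rot: [[-0.134, 0.991, -0.001], [0.991, 0.134, -0.0], [0.0, -0.001, -1.0]]
wrist_force: [-0.6, -0.8, 0.1]
grip_width: 0.0435
grasp_force: 0.0
```

Request:
play_rows:
  motion:
    - [-0.05,3.61,3.34,-0.48,0,0,0]
    - [-0.05,3.61,3.34,-0.48,0,0,0]
    - [-0.05,3.61,3.34,-0.48,0,0,0]
    - [-0.05,3.61,3.34,-0.48,0,0,0]
    - [-0.05,3.61,3.34,-0.48,0,0,0]
    - [-0.05,3.61,3.34,-0.48,0,0,0]
    - [-0.05,3.61,3.34,-0.48,0,0,0]

```text
time: 2.2
ee_pos: [0.573, 0.0163, 0.4001]
tcp_rot: [[-0.129, 0.992, -0.001], [0.992, 0.129, -0.001], [-0.0, -0.001, -1.0]]
wrist_force: [0.4, 0.4, 0.2]
grip_width: 0.0434
grasp_force: 0.0
```

```bash
cat >> h.py <<'E'
def wproj(s,st,p):
    H=np.array(s["hand_eye"]); f,cx,cy=K(s); t=np.array(st["tcp_rot"]).T@(np.array(p)-st["ee_pos"]); c=H[:3,:3].T@(t-H[:3,3])
    a=np.arctan2(np.hypot(c[0],c[1]),c[2]); n=np.hypot(c[0],c[1]); return np.array([cx+f*a*c[0]/n,cy+f*a*c[1]/n])
def wray(s,st,uv):
    H=np.array(s["hand_eye"]); f,cx,cy=K(s); v=np.array([uv[0]-cx,uv[1]-cy]); r=np.hypot(*v); a=r/f
    c=np.r_[v/r*np.sin(a),np.cos(a)]; R=np.array(st["tcp_rot"]); return R@H[:3,3]+st["ee_pos"],R@H[:3,:3]@c
E
python3 - <<'E'
from model import *
st=arm.sense(); print(st["ee_pos"],st["joint_pos"].round(3))
s=snap("wrist"); print(np.round(s["hand_eye"],3).tolist(),s["fov_y"],s["cx"],s["cy"])
im=cv2.resize(cv2.cvtColor(s["img"],cv2.COLOR_RGB2BGR),(768,576),interpolation=cv2.INTER_CUBIC)
for k in(0,.08,.11):
    w=T(cab,[[-.174,.170-.308+k*np.cos(.2),.262+k*np.sin(.2)]])[0]; u=wproj(s,st,w); print(u); cv2.circle(im,tuple((u*1.5).astype(int)),3,(0,0,255),1)
cv2.imwrite("pics/w1.png",im)
E
```

```text
[0.57299531 0.01633831 0.40011737] [-1.820e-01  1.070e-01  1.294e+00 -1.000e-03  1.741e+00 -3.110e-01]
[[-0.0, -0.971, -0.24, 0.068], [1.0, -0.0, -0.001, -0.0], [0.001, -0.24, 0.971, -0.17], [0.0, 0.0, 0.0, 1.0]] 65.70646984690485 252.10598324644428 188.3901688658537
[253.31401937 245.11231864]
[253.21025796 180.44217332]
[253.15355992 152.06171669]
```

View pics/w1.png

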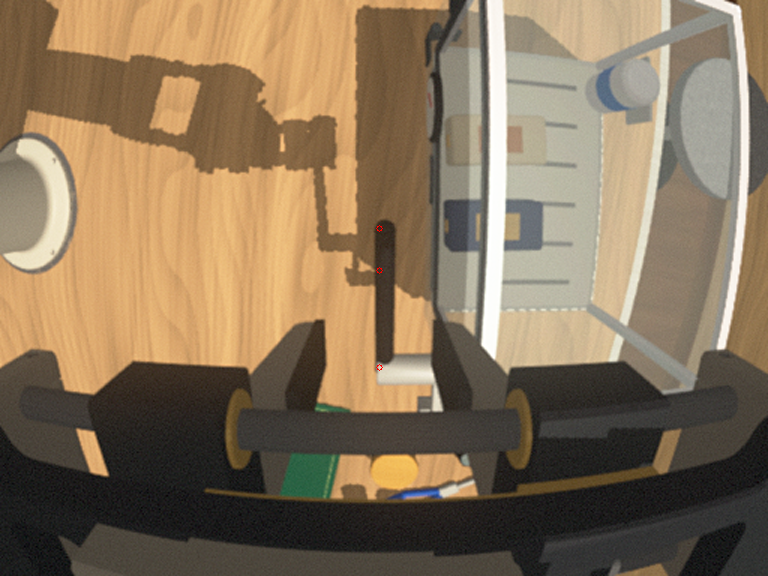

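The wrist view shows the bar at column 386 (of 768) and my prediction at 379, so the bar lies about 4 mm closer to the door. I'll correct for that, descend, and close on it.

Request:
play_rows:
  motion:
    - [-0.05,0.09,0.11,1.1,0,0,0]
    - [-0.05,0.09,0.11,2.2,0,0,0]
    - [-0.05,0.09,0.11,3.0,0,0,0]
    - [-0.05,0.09,0.11,3.35,0,0,0]
    - [-0.05,0.09,0.11,3.35,0,0,0]
    - [-1,0.09,0.11,3.35,0,0,0]
    - [-1,0.09,0.11,3.35,0,0,0]
    - [-1,0.09,0.11,3.35,0,0,0]
    - [-1,0.09,0.11,3.35,0,0,0]
  force: 25

```text
time: 3.15
ee_pos: [0.5766, 0.0225, 0.2675]
tcp_rot: [[-0.132, 0.991, -0.002], [0.991, 0.132, -0.0], [-0.0, -0.002, -1.0]]
wrist_force: [-11.6, -0.9, 3.2]
grip_width: 0.0138
grasp_force: 5.9
```

Request:
play_rows:
  motion:
    - [-1,0,-0.03,0,0,0,0]
    - [-1,0,-0.03,0.2,0,0,0]
    - [-1,0,-0.03,0.4,0,0,0]
    - [-1,0,-0.03,0.6,0,0,0]
    - [-1,0,-0.03,0.8,0,0,0]
    - [-1,0,-0.03,0.87,0,0,0]
    - [-1,0,-0.03,0.87,0,0,0]

```text
time: 3.85
ee_pos: [0.5764, 0.0219, 0.233]
tcp_rot: [[-0.132, 0.991, 0.001], [0.991, 0.132, -0.001], [-0.002, 0.001, -1.0]]
wrist_force: [-5.3, -0.9, 7.0]
grip_width: 0.013
grasp_force: 25.0
```

```bash
cat > arc.py <<'E'
from model import *
import sys
a0,a1,n,dz=map(float,sys.argv[1:5])
cab[:2]+=[.003,0.0004]
h=T(cab,[[-.116,.17,0]])[0][:2]; st=arm.sense(); p0=st["ee_pos"]; R0=st["tcp_rot"]
print(h, "lever local",Ro.from_euler('z',a0-cab[2]).as_matrix()[:2,:2]@(p0[:2]-h), st["joint_pos"].round(2))
for i in range(1,int(n)+1):
    a=(a1-a0)*i/n; Q=Ro.from_euler('z',-a).as_matrix()
    p=np.r_[h+Q[:2,:2]@(p0[:2]-h),p0[2]+dz*i/n]
    print(np.round(rel(p,Q@R0,st),2).tolist())
E
python3 arc.py 0 0.7 10 0
```

```text
[0.60353501 0.2555189 ] lever local [-0.0575476 -0.2280249] [-0.17  0.15  1.57 -0.    1.42 -0.3 ]
[0.12, -0.4, -0.0, 0.0, -0.0, 0.07]
[0.26, -0.78, -0.0, 0.0, -0.0, 0.14]
[0.43, -1.16, -0.0, 0.0, -0.0, 0.21]
[0.62, -1.52, -0.0, 0.0, -0.0, 0.28]
[0.84, -1.87, -0.0, 0.0, -0.0, 0.35]
[1.08, -2.2, -0.0, 0.0, -0.0, 0.42]
[1.35, -2.51, -0.0, 0.0, -0.0, 0.49]
[1.64, -2.81, -0.0, 0.0, -0.0, 0.56]
[1.94, -3.08, -0.01, 0.0, -0.0, 0.63]
[2.27, -3.33, -0.01, 0.0, -0.0, 0.7]
```

Request:
play_rows:
  motion:
    - [-1,0.12,-0.4,0,0,0,0.07]
    - [-1,0.26,-0.78,0,0,0,0.14]
    - [-1,0.43,-1.16,0,0,0,0.21]
    - [-1,0.62,-1.52,0,0,0,0.28]
    - [-1,0.84,-1.87,0,0,0,0.35]
    - [-1,1.08,-2.2,0,0,0,0.42]
    - [-1,1.35,-2.51,0,0,0,0.49]
    - [-1,1.64,-2.81,0,0,0,0.56]
    - [-1,1.94,-3.08,0,0,0,0.63]
    - [-1,2.27,-3.33,0,0,0,0.7]
    - [-1,2.27,-3.33,0,0,0,0.7]

```text
time: 4.95
ee_pos: [0.4323, 0.0957, 0.2335]
tcp_rot: [[0.538, 0.843, 0.003], [0.843, -0.538, -0.0], [0.001, 0.003, -1.0]]
wrist_force: [-1.2, -1.4, 6.8]
grip_width: 0.0126
grasp_force: 25.0
```

```bash
python3 arc.py 0.7 1.4 10 0.016; python3 -c "
from h import *
snap('top','t2.png')"
```

```text
[0.60353501 0.2555189 ] lever local [-0.05835295 -0.22688659] [-0.06 -0.22  1.92 -0.    1.43  0.51]
[0.12, -0.39, -0.04, -0.0, -0.0, 0.07]
[0.26, -0.78, -0.08, -0.0, -0.0, 0.14]
[0.43, -1.15, -0.12, -0.0, -0.0, 0.21]
[0.62, -1.51, -0.16, -0.0, -0.0, 0.28]
[0.84, -1.86, -0.2, -0.0, -0.0, 0.35]
[1.09, -2.18, -0.24, -0.0, -0.0, 0.42]
[1.36, -2.5, -0.29, -0.0, -0.0, 0.49]
[1.64, -2.79, -0.33, -0.0, -0.0, 0.56]
[1.95, -3.06, -0.37, -0.0, -0.0, 0.63]
[2.28, -3.31, -0.41, -0.0, -0.0, 0.7]
```

Request:
play_rows:
  motion:
    - [-1,0.12,-0.39,-0.04,0,0,0.07]
    - [-1,0.26,-0.78,-0.08,0,0,0.14]
    - [-1,0.43,-1.15,-0.12,0,0,0.21]
    - [-1,0.62,-1.51,-0.16,0,0,0.28]
    - [-1,0.84,-1.86,-0.2,0,0,0.35]
    - [-1,1.09,-2.18,-0.24,0,0,0.42]
    - [-1,1.36,-2.5,-0.29,0,0,0.49]
    - [-1,1.64,-2.79,-0.33,0,0,0.56]
    - [-1,1.95,-3.06,-0.37,0,0,0.63]
    - [-1,2.28,-3.31,-0.41,0,0,0.7]
    - [-1,2.28,-3.31,-0.41,0,0,0.7]

```text
time: 6.1
ee_pos: [0.3711, 0.2448, 0.2494]
tcp_rot: [[0.954, 0.299, 0.005], [0.299, -0.954, 0.002], [0.006, -0.001, -1.0]]
wrist_force: [3.0, 0.1, 1.4]
grip_width: 0.0133
grasp_force: 25.0
```

```bash
python3 arc.py 1.4 2.0 9 0.016
```

```text
[0.60353501 0.2555189 ] lever local [-0.05904445 -0.22508179] [ 0.31 -0.22  1.9   0.    1.46  1.58]
[0.11, -0.37, -0.04, -0.0, 0.0, 0.07]
[0.25, -0.74, -0.09, -0.0, 0.0, 0.13]
[0.41, -1.09, -0.13, -0.0, 0.0, 0.2]
[0.59, -1.43, -0.17, -0.0, 0.0, 0.27]
[0.8, -1.76, -0.22, -0.0, 0.0, 0.33]
[1.02, -2.07, -0.26, -0.0, 0.0, 0.4]
[1.27, -2.37, -0.3, -0.0, 0.0, 0.47]
[1.54, -2.65, -0.34, -0.0, 0.0, 0.53]
[1.82, -2.92, -0.39, -0.0, 0.0, 0.6]
```

Request:
play_rows:
  motion:
    - [-1,0.11,-0.37,-0.04,0,0,0.07]
    - [-1,0.25,-0.74,-0.09,0,0,0.13]
    - [-1,0.41,-1.09,-0.13,0,0,0.2]
    - [-1,0.59,-1.43,-0.17,0,0,0.27]
    - [-1,0.8,-1.76,-0.22,0,0,0.33]
    - [-1,1.02,-2.07,-0.26,0,0,0.4]
    - [-1,1.27,-2.37,-0.3,0,0,0.47]
    - [-1,1.54,-2.65,-0.34,0,0,0.53]
    - [-1,1.82,-2.92,-0.39,0,0,0.6]
    - [-1,1.82,-2.92,-0.39,0,0,0.6]
    - [-1,1.82,-2.92,-0.39,0,0,0.6]

```text
time: 7.2
ee_pos: [0.4037, 0.3761, 0.2631]
tcp_rot: [[0.957, -0.291, -0.002], [-0.291, -0.957, 0.0], [-0.002, 0.001, -1.0]]
wrist_force: [-2.8, 1.4, 0.2]
grip_width: 0.013
grasp_force: 25.0
```

Request:
play_rows:
  motion:
    - [-0.15,0,0,0,0,0,0]
    - [-0.15,0,0,0,0,0,0]
    - [-0.15,0,0,0,0,0,0]
    - [-0.15,0,0,-0.5,0,0,0]
    - [-0.15,0,0,-1.3,0,0,0]
    - [-0.15,0,0,-2.4,0,0,0]
    - [-0.15,0,0,-3.5,0,0,0]
    - [-0.15,0,0,-3.5,0,0,0]

```text
time: 8.0
ee_pos: [0.4063, 0.3768, 0.4114]
tcp_rot: [[0.956, -0.293, 0.012], [-0.293, -0.956, 0.006], [0.009, -0.009, -1.0]]
wrist_force: [-0.1, -0.0, 0.6]
grip_width: 0.0392
grasp_force: 0.0
```

Run:
```python
from model import *
st=arm.sense(); print(st["joint_pos"].round(3))
d2={n:snap(n) for n in("scene","top")}; pickle.dump(d2,open("d2.pkl","wb"))
im=np.hstack([cv2.resize(x["img"],(400,300),interpolation=cv2.INTER_AREA) for x in d2.values()])
a=d2["scene"]["img"][140:340,250:500]; b=d2["top"]["img"][80:280,80:330]
im=np.hstack([cv2.resize(x,(400,320),interpolation=cv2.INTER_CUBIC) for x in(a,b)])
cv2.imwrite("pics/s2.png",cv2.cvtColor(im,cv2.COLOR_RGB2BGR))
```

```text
[ 0.53   0.047  1.336 -0.     1.746  2.398]
```

View pics/s2.png

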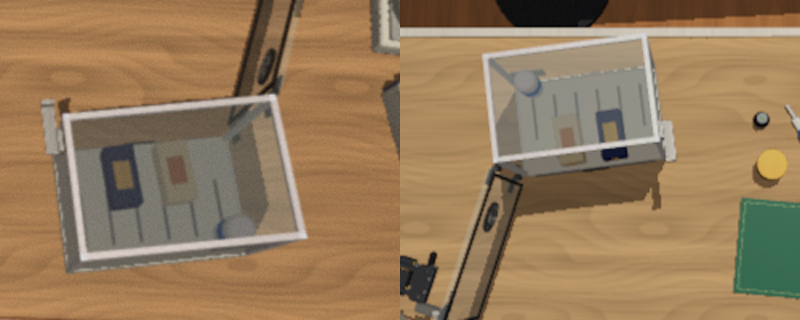

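```bash
cat > plan.py <<'E'
from model import *
cab[:2]+=[.003,0.0004]
def tilt(az,th):   # tool y to the left of heading, z forward-down
    u=np.array([np.cos(az),np.sin(az),0]); y=np.array([-u[1],u[0],0]); z=np.sin(th)*u-np.cos(th)*np.array([0,0,1.]); return np.c_[np.cross(y,z),y,z]
TH=np.radians(40)
def tcp_for(g,az): return np.array(g)+.019*tilt(az,TH)[:,2]   # grasp point -> TCP
E
python3 - <<'E'
from plan import *
print(rel([.42,.0,.42],down(0.)))
g=T(cab,[[-.078-.2,-.053,.12]])[0]; print(g,tcp_for(g,cab[2]))
E
```

```text
[3.117, 8.879, -0.391, 0.001, -0.003, -1.868]
[0.47223477 0.01316947 0.12      ] [0.48434189 0.0147739  0.10544516]
```

Request:
play_rows:
  motion:
    - [-0.15,3.12,8.88,-0.4,0,0,-1.87]
    - [-0.15,3.12,8.88,-0.4,0,0,-1.87]
    - [-0.15,3.12,8.88,-0.4,0,0,-1.87]
    - [-0.15,3.12,8.88,-0.4,0,0,-1.87]
    - [-0.15,3.12,8.88,-0.4,0,0,-1.87]
    - [-0.15,3.12,8.88,-0.4,0,0,-1.87]
    - [-0.15,3.12,8.88,-0.4,0,0,-1.87]
    - [-0.15,3.12,8.88,-0.4,0,0,-1.87]
    - [0.5,3.12,8.88,-0.4,0,0,-1.87]
    - [0.5,3.12,8.88,-0.4,0,0,-1.87]
    - [0.5,3.12,8.88,-0.4,0,0,-1.87]
    - [0.5,3.12,8.88,-0.4,0,0,-1.87]

```text
time: 9.3
ee_pos: [0.419, -0.0005, 0.4173]
tcp_rot: [[0.247, 0.969, -0.004], [0.969, -0.247, 0.001], [-0.0, -0.004, -1.0]]
wrist_force: [-0.2, 0.4, -0.6]
grip_width: 0.0677
grasp_force: 0.0
```

Run:
```python
from plan import *
print(arm.sense()["joint_pos"].round(2), rel(tcp_for(T(cab,[[-.078-.2,-.053,.17]])[0],cab[2]),tilt(cab[2],TH)))
```

```text
[-0.29 -0.3   1.64 -0.    1.81 -0.04] [0.772, 1.513, 6.541, -0.68, -0.462, -1.86]
```

Request:
play_rows:
  motion:
    - [0.5,0.77,1.51,3,-0.68,-0.46,-1.86]
    - [0.5,0.77,1.51,3,-0.68,-0.46,-1.86]
    - [0.5,0.77,1.51,3,-0.68,-0.46,-1.86]
    - [0.5,0.77,1.51,3,-0.68,-0.46,-1.86]
    - [0.5,0.77,1.51,3,-0.68,-0.46,-1.86]
    - [0.5,0.77,1.51,3,-0.68,-0.46,-1.86]
    - [0.5,0.77,1.51,5,-0.68,-0.46,-1.86]
    - [0.5,0.77,1.51,5,-0.68,-0.46,-1.86]
    - [0.5,0.77,1.51,6.54,-0.68,-0.46,-1.86]
    - [0.5,0.77,1.51,6.54,-0.68,-0.46,-1.86]
    - [0.5,0.77,1.51,6.54,-0.68,-0.46,-1.86]
    - [0.5,0.77,1.51,6.54,-0.68,-0.46,-1.86]

```text
time: 10.5
ee_pos: [0.4832, 0.0156, 0.1538]
tcp_rot: [[-0.802, 0.158, 0.577], [0.184, 0.983, -0.014], [-0.569, 0.094, -0.817]]
wrist_force: [-0.1, -1.1, -0.0]
grip_width: 0.0689
grasp_force: 0.0
```

Run:
```python
from plan import *
print(arm.sense()["joint_pos"].round(2), rel(tcp_for(T(cab,[[-.078-.2,-.053,.17]])[0],cab[2]),tilt(cab[2],TH)))
```

```text
[-0.35 -0.56  2.45  0.29  0.68 -1.9 ] [-0.05, -0.012, -0.017, -0.102, -0.075, -0.288]
```

Request:
play_rows:
  motion:
    - [0.5,-0.05,-0.01,-0.02,-0.1,-0.075,-0.29]
    - [0.5,-0.05,-0.01,-0.02,-0.1,-0.075,-0.29]
    - [0.5,-0.05,-0.01,-0.02,-0.1,-0.075,-0.29]
    - [0.5,-0.05,-0.01,-0.02,-0.1,-0.075,-0.29]

```text
time: 10.9
ee_pos: [0.4849, 0.0138, 0.1566]
tcp_rot: [[-0.76, -0.125, 0.638], [-0.096, 0.992, 0.079], [-0.643, -0.001, -0.766]]
wrist_force: [-0.0, 0.1, 0.1]
grip_width: 0.0691
grasp_force: 0.0
```

Run:
```python
from plan import *
st=arm.sense(); print(st["joint_pos"].round(2), st["tcp_rot"].round(3).tolist(), st["ee_pos"])
s=snap("wrist"); pickle.dump((s,st),open("w.pkl","wb"))
im=cv2.resize(cv2.cvtColor(s["img"],cv2.COLOR_RGB2BGR),(768,576),interpolation=cv2.INTER_CUBIC)
for x in(-.1,.01):
  for y in(-.081,-.025):
    for z in(.04,.09): cv2.circle(im,tuple((wproj(s,st,T(cab,[[x,y,z]])[0])*1.5).astype(int)),2,(0,0,255),-1)
for y in (-.157,.157):
  for z in (.04,.292): cv2.circle(im,tuple((wproj(s,st,T(cab,[[-.11,y,z]])[0])*1.5).astype(int)),2,(0,255,0),-1)
cv2.imwrite("pics/w2.png",im)
```

```text
[-0.49 -0.62  2.51  0.58  0.74 -2.51] [[-0.76, -0.125, 0.638], [-0.096, 0.992, 0.079], [-0.643, -0.001, -0.766]] [0.48493115 0.01376284 0.15663312]
```

View pics/w2.png

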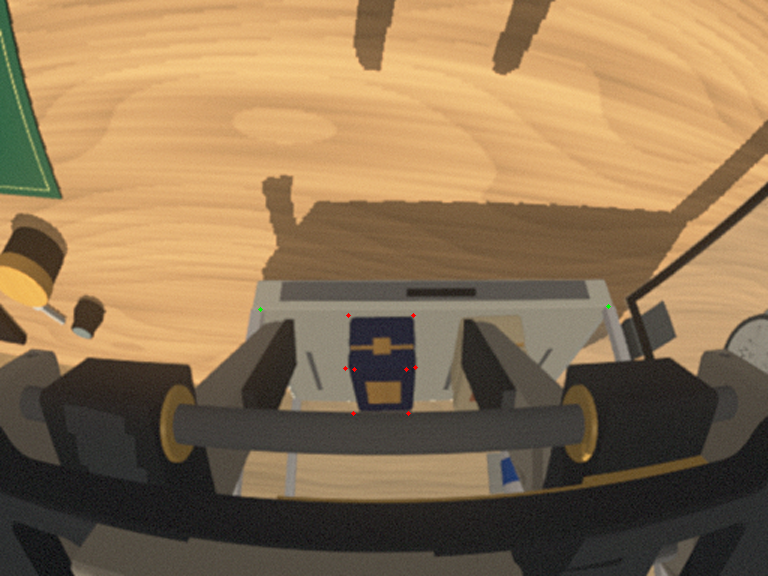

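Run:
```python
from plan import *
az=cab[2]+.02
for x,z in((-.22,.10),(-.17,.071),(-.078,.071)): print(rel(tcp_for(T(cab,[[x,-.051,z]])[0],az),tilt(az,TH)))
```

```text
[0.059, 0.095, 2.293, -0.019, -0.0, -0.022]
[-0.433, 0.106, 3.652, -0.019, -0.0, -0.022]
[-2.195, 0.125, 5.13, -0.019, -0.0, -0.022]
```

Request:
play_rows:
  motion:
    - [0.5,0.06,0.1,1.2,-0.02,0,-0.02]
    - [0.5,0.06,0.1,2.29,-0.02,0,-0.02]
    - [0.5,-0.43,0.11,3.65,-0.02,0,-0.02]
    - [0.5,-0.43,0.11,3.65,-0.02,0,-0.02]
    - [0.5,-0.43,0.11,3.65,-0.02,0,-0.02]
    - [0.5,-0.43,0.11,3.65,-0.02,0,-0.02]
    - [0.5,-0.43,0.11,3.65,-0.02,0,-0.02]

```text
time: 11.65
ee_pos: [0.5923, 0.032, 0.0598]
tcp_rot: [[-0.754, -0.155, 0.638], [-0.118, 0.988, 0.099], [-0.646, -0.001, -0.764]]
wrist_force: [-0.3, -0.5, -0.3]
grip_width: 0.0691
grasp_force: 0.0
```

Run:
```python
from plan import *
az=cab[2]+.02
st=arm.sense(); print(st["joint_pos"].round(2))
for x,z in((-.12,.071),(-.078,.071)): print(rel(tcp_for(T(cab,[[x,-.051,z]])[0],az),tilt(az,TH)))
s=snap("wrist"); im=cv2.resize(cv2.cvtColor(s["img"],cv2.COLOR_RGB2BGR),(768,576),interpolation=cv2.INTER_CUBIC)[200:500,150:650]
cv2.imwrite("pics/w3.png",im)
```

```text
[-0.32  0.02  2.27  0.98  0.36 -2.89]
[-0.875, -0.045, 0.851, 0.002, 0.004, 0.003]
[-1.676, -0.07, 1.529, 0.002, 0.004, 0.003]
```

View pics/w3.png

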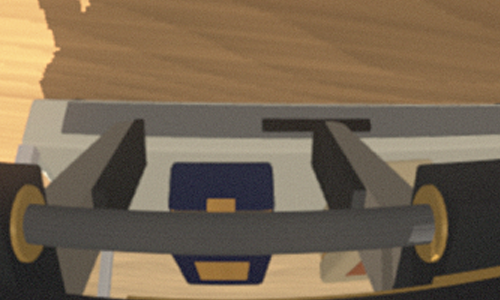

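Request:
play_rows:
  motion:
    - [0.5,-0.6,-0.07,-0.7,0,0,0]
    - [0.5,-1.5,-0.07,0.1,0,0,0]
    - [0.5,-1.5,-0.07,0.1,0,0,0]
    - [0.5,-1.5,-0.07,0.1,0,0,0]
    - [0.5,-1.5,-0.07,0.1,0,0,0]

```text
time: 12.2
ee_pos: [0.6398, 0.0366, 0.0946]
tcp_rot: [[-0.755, -0.154, 0.637], [-0.118, 0.988, 0.099], [-0.645, -0.0, -0.764]]
wrist_force: [0.4, -0.0, -0.4]
grip_width: 0.0688
grasp_force: 0.0
```

Run:
```python
from plan import *
az=cab[2]+.02
st=arm.sense(); print(st["joint_pos"].round(2))
for x,z in((-.078,.10),(-.078,.071)): print(rel(tcp_for(T(cab,[[x,-.052,z]])[0],az),tilt(az,TH)))
```

```text
[-0.27  0.06  2.13  0.76  0.39 -2.63]
[-0.675, -0.024, 0.867, 0.002, 0.003, 0.003]
[-0.207, -0.024, 1.422, 0.002, 0.003, 0.003]
```

Request:
play_rows:
  motion:
    - [0.5,-0.3,-0.03,0.45,0,0,0]
    - [0.5,-0.6,-0.03,0.9,0,0,0]
    - [0.5,-0.4,-0.03,1.2,0,0,0]
    - [0.5,-0.2,-0.03,1.42,0,0,0]
    - [0.5,-0.2,-0.03,1.42,0,0,0]
    - [0.5,-0.2,-0.03,1.42,0,0,0]

```text
time: 12.8
ee_pos: [0.6824, 0.0418, 0.0562]
tcp_rot: [[-0.756, -0.154, 0.637], [-0.118, 0.988, 0.099], [-0.644, -0.0, -0.765]]
wrist_force: [0.2, 0.6, -0.4]
grip_width: 0.069
grasp_force: 0.0
```

Run:
```python
from plan import *
az=cab[2]+.02
st=arm.sense(); print(st["joint_pos"].round(2))
print(rel(tcp_for(T(cab,[[-.078,-.052,.071]])[0],az),tilt(az,TH)))
```

```text
[-0.23  0.25  2.02  0.87  0.32 -2.72]
[-0.006, 0.011, -0.004, 0.002, 0.002, 0.002]
```

Closing on the box now, with plenty of force so it doesn't pitch in the grip.

Request:
play_rows:
  motion:
    - [-1,0,0,0,0,0,0]
    - [-1,0,0,0,0,0,0]
    - [-1,0,0,0,0,0,0]
    - [-1,0,0,0,0,0,0]
    - [-1,0,0,0,0,0,0]
    - [-1,0,0,0,0,0,0]
  force: 45

```text
time: 13.4
ee_pos: [0.6838, 0.0419, 0.0574]
tcp_rot: [[-0.754, -0.155, 0.639], [-0.119, 0.988, 0.099], [-0.646, -0.001, -0.763]]
wrist_force: [-4.8, -1.5, 5.8]
grip_width: 0.0557
grasp_force: 44.9
```

Request:
play_rows:
  motion:
    - [-1,-0.1,0,-0.12,0,0,0]
    - [-1,-0.25,0,-0.3,0,0,0]
    - [-1,-0.4,0,-0.48,0,0,0]
    - [-1,-0.4,0,-0.48,0,0,0]

```text
time: 13.8
ee_pos: [0.6836, 0.0418, 0.0824]
tcp_rot: [[-0.754, -0.155, 0.638], [-0.119, 0.988, 0.099], [-0.646, -0.001, -0.763]]
wrist_force: [0.4, -0.5, -2.6]
grip_width: 0.0557
grasp_force: 44.9
```

Run:
```python
from plan import *
st=arm.sense(); print(st["joint_pos"].round(2),st["wrist_force"])
az=cab[2]+.02;Q=st["tcp_rot"]
c,s=np.cos(cab[2]),np.sin(cab[2])
for dx,dz in((.05,.01),(.13,.03),(.2,.06)):
    print(rel(st["ee_pos"]-dx*np.array([c,s,0])+[0,0,dz],Q))
s=snap("wrist"); cv2.imwrite("pics/w4.png",cv2.cvtColor(s["img"],cv2.COLOR_RGB2BGR))
```

```text
[-0.23  0.2   2.02  0.76  0.36 -2.6 ] [ 0.40968671 -0.51225188 -2.60017655]
[0.792, 0.03, -0.998, 0.0, 0.0, 0.0]
[1.995, 0.077, -2.672, 0.0, 0.0, 0.0]
[2.846, 0.117, -4.375, 0.0, 0.0, 0.0]
```

View pics/w4.png

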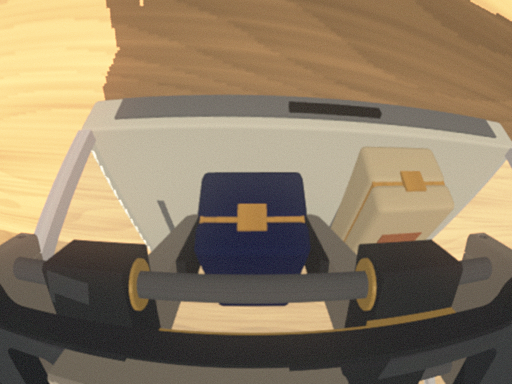

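The wrist view shows the navy box lifted between the pads, with its clasp at (252,217), and the cream box untouched on the right. Drawing it out.

Request:
play_rows:
  motion:
    - [-1,0.4,0.015,-0.5,0,0,0]
    - [-1,0.8,0.03,-1.0,0,0,0]
    - [-1,1.4,0.05,-1.85,0,0,0]
    - [-1,2.0,0.08,-2.67,0,0,0]
    - [-1,2.4,0.1,-3.5,0,0,0]
    - [-1,2.85,0.12,-4.38,0,0,0]
    - [-1,2.85,0.12,-4.38,0,0,0]
    - [-1,2.85,0.12,-4.38,0,0,0]
    - [-1,2.85,0.12,-4.38,0,0,0]

```text
time: 14.75
ee_pos: [0.4847, 0.0159, 0.1408]
tcp_rot: [[-0.756, -0.155, 0.636], [-0.118, 0.988, 0.1], [-0.644, 0.001, -0.765]]
wrist_force: [0.1, -0.4, -2.3]
grip_width: 0.0558
grasp_force: 44.9
```

```bash
cat > place.py <<'E'
from plan import *
# box centre relative to grasp: 33 mm ahead along heading; mat centre
st=arm.sense(); print(st["joint_pos"].round(2))
mat=np.array([.444,-.360]); az=-.9
u=np.array([np.cos(az),np.sin(az),0])
def tgt(zb): # zb underside height; grasp was 31 mm above underside
    g=np.r_[mat,zb+.0325]-.032*u; return tcp_for(g,az)
for zb in(.12,.03,.005,.002): print(zb,tgt(zb).round(3),rel(tgt(zb),tilt(az,TH)))
E
python3 place.py
```

```text
[-0.5  -0.59  2.53  0.64  0.72 -2.61]
0.12 [ 0.432 -0.345  0.138] [2.111, -8.696, -1.69, 0.679, 0.001, 0.808]
0.03 [ 0.432 -0.345  0.048] [3.561, -8.697, 0.031, 0.679, 0.001, 0.808]
0.005 [ 0.432 -0.345  0.023] [3.963, -8.698, 0.509, 0.679, 0.001, 0.808]
0.002 [ 0.432 -0.345  0.02 ] [4.012, -8.698, 0.566, 0.679, 0.001, 0.808]
```

```bash
sed -i 's/az=-.9/az=-1.25/; s/(.12,/(.15,/' place.py; python3 place.py
```

```text
[-0.5  -0.59  2.53  0.64  0.72 -2.61]
0.15 [ 0.438 -0.341  0.168] [1.504, -8.638, -2.159, 0.905, 0.001, 1.075]
0.03 [ 0.438 -0.341  0.048] [3.436, -8.64, 0.136, 0.905, 0.001, 1.075]
0.005 [ 0.438 -0.341  0.023] [3.839, -8.64, 0.614, 0.905, 0.001, 1.075]
0.002 [ 0.438 -0.341  0.02 ] [3.887, -8.64, 0.671, 0.905, 0.001, 1.075]
```

Request:
play_rows:
  motion:
    - [-1,0.13,-0.72,-0.18,0.075,0,0.09]
    - [-1,0.25,-1.44,-0.36,0.15,0,0.18]
    - [-1,0.38,-2.16,-0.54,0.226,0,0.269]
    - [-1,0.5,-2.88,-0.72,0.302,0,0.358]
    - [-1,0.63,-3.6,-0.9,0.377,0,0.448]
    - [-1,0.75,-4.32,-1.08,0.452,0,0.538]
    - [-1,0.88,-5.04,-1.26,0.528,0,0.627]
    - [-1,1.0,-5.76,-1.44,0.603,0,0.717]
    - [-1,1.13,-6.48,-1.62,0.679,0,0.806]
    - [-1,1.25,-7.2,-1.8,0.754,0,0.896]
    - [-1,1.38,-7.92,-1.98,0.83,0,0.985]
    - [-1,1.5,-8.64,-2.16,0.905,0,1.075]

```text
time: 15.95
ee_pos: [0.4383, -0.3414, 0.1658]
tcp_rot: [[-0.24, 0.95, 0.2], [0.729, 0.313, -0.609], [-0.641, -0.0, -0.768]]
wrist_force: [-1.0, 1.2, -1.7]
grip_width: 0.0556
grasp_force: 44.9
```

```bash
python3 place.py
python3 - <<'E'
from h import *
s=snap("top"); im=cv2.resize(s["img"][120:330,200:450],(750,600),interpolation=cv2.INTER_CUBIC); cv2.imwrite("pics/t5.png",cv2.cvtColor(im,cv2.COLOR_RGB2BGR))
E
```

```text
[-0.67 -0.17  2.18 -0.65  0.62 -0.56]
0.15 [ 0.438 -0.341  0.168] [-0.028, -0.012, -0.047, -0.002, -0.003, -0.002]
0.03 [ 0.438 -0.341  0.048] [1.894, -0.011, 2.256, -0.002, -0.003, -0.002]
0.005 [ 0.438 -0.341  0.023] [2.294, -0.01, 2.736, -0.002, -0.003, -0.002]
0.002 [ 0.438 -0.341  0.02 ] [2.342, -0.01, 2.794, -0.002, -0.003, -0.002]
```

View pics/t5.png

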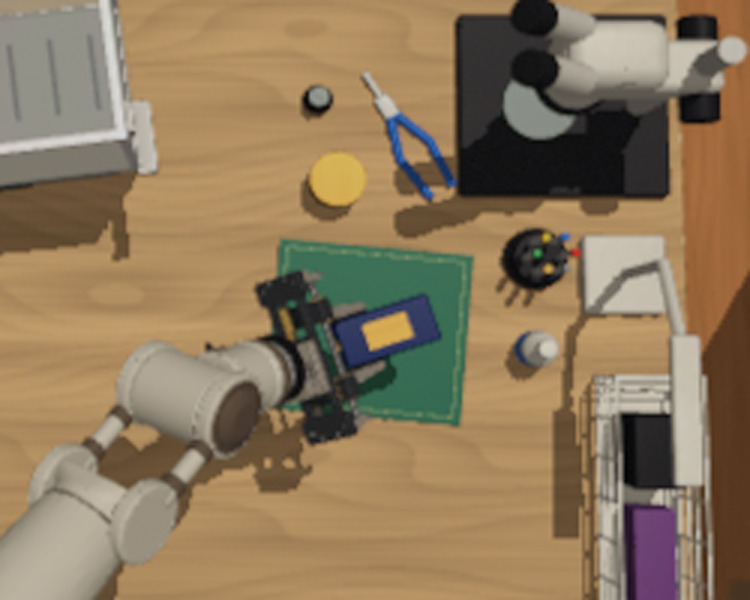

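The top view shows the box level over the mat, centred near (387,332), with clear space around it. I'll lower it in stages.

Request:
play_rows:
  motion:
    - [-1,0.5,-0.01,0.6,0,0,0]
    - [-1,1.0,-0.01,1.2,0,0,0]
    - [-1,1.5,-0.01,1.8,0,0,0]
    - [-1,1.9,-0.01,2.26,0,0,0]
    - [-1,1.9,-0.01,2.26,0,0,0]
    - [-1,1.9,-0.01,2.26,0,0,0]

```text
time: 16.6
ee_pos: [0.4378, -0.3408, 0.0493]
tcp_rot: [[-0.243, 0.948, 0.203], [0.727, 0.317, -0.609], [-0.642, -0.0, -0.767]]
wrist_force: [0.2, 0.1, -2.1]
grip_width: 0.0557
grasp_force: 44.9
```

```bash
python3 place.py
```

```text
[-0.68  0.08  2.23 -1.05  0.41 -0.1 ]
0.15 [ 0.438 -0.341  0.168] [-1.911, -0.005, -2.268, 0.001, -0.001, 0.001]
0.03 [ 0.438 -0.341  0.048] [0.014, -0.005, 0.032, 0.001, -0.001, 0.001]
0.005 [ 0.438 -0.341  0.023] [0.415, -0.005, 0.512, 0.001, -0.001, 0.001]
0.002 [ 0.438 -0.341  0.02 ] [0.463, -0.005, 0.569, 0.001, -0.001, 0.001]
```

Request:
play_rows:
  motion:
    - [-1,0.2,0,0.24,0,0,0]
    - [-1,0.35,0,0.42,0,0,0]
    - [-1,0.41,0,0.5,0,0,0]
    - [-1,0.43,0,0.53,0,0,0]
    - [-1,0.45,0,0.55,0,0,0]
    - [-1,0.46,0,0.57,0,0,0]
    - [-1,0.46,0,0.57,0,0,0]

```text
time: 17.3
ee_pos: [0.4381, -0.3424, 0.0223]
tcp_rot: [[-0.24, 0.949, 0.205], [0.725, 0.315, -0.612], [-0.645, 0.002, -0.764]]
wrist_force: [-0.7, 0.2, -2.4]
grip_width: 0.0557
grasp_force: 44.9
```

Request:
play_rows:
  motion:
    - [-1,0.015,0,0.02,0,0,0]
    - [-1,0.03,0,0.035,0,0,0]
    - [-1,0.03,0,0.035,0,0,0]
    - [-1,0.03,0,0.035,0,0,0]

```text
time: 17.7
ee_pos: [0.4381, -0.3424, 0.0204]
tcp_rot: [[-0.24, 0.949, 0.205], [0.725, 0.316, -0.612], [-0.645, 0.001, -0.764]]
wrist_force: [-1.1, 2.6, 2.1]
grip_width: 0.0559
grasp_force: 44.9
```

Request:
play_rows:
  motion:
    - [-1,0.015,0,0.02,0,0,0]
    - [-1,0.03,0,0.035,0,0,0]
    - [-1,0.03,0,0.035,0,0,0]
    - [-1,0.03,0,0.035,0,0,0]

```text
time: 18.1
ee_pos: [0.4387, -0.3434, 0.0204]
tcp_rot: [[-0.24, 0.949, 0.205], [0.723, 0.315, -0.614], [-0.648, 0.001, -0.762]]
wrist_force: [-6.3, 9.2, 15.7]
grip_width: 0.0557
grasp_force: 45.0
```

The box is down and bearing on the mat. I'll ease off, release, and back out along the tool axis.

Request:
play_rows:
  motion:
    - [-1,-0.03,0,-0.03,0,0,0]
    - [-1,-0.03,0,-0.03,0,0,0]
    - [0.55,-0.03,0,-0.03,0,0,0]
    - [0.55,-0.03,0,-0.03,0,0,0]
    - [0.55,-0.03,0,-0.03,0,0,0]
    - [0.55,-0.03,0,-0.03,0,0,0]

```text
time: 18.7
ee_pos: [0.4378, -0.3423, 0.0197]
tcp_rot: [[-0.24, 0.949, 0.204], [0.726, 0.315, -0.611], [-0.644, 0.001, -0.765]]
wrist_force: [-0.1, 0.0, 0.3]
grip_width: 0.0714
grasp_force: 0.0
```

Request:
play_rows:
  motion:
    - [0.55,0,0,-0.5,0,0,0]
    - [0.55,0,0,-1.2,0,0,0]
    - [0.55,0,0,-2.2,0,0,0]
    - [0.55,0,0,-3.2,0,0,0]
    - [0.55,0,0,-3.2,0,0,0]
    - [0.55,0,0,-3.2,0,0,0]

```text
time: 19.3
ee_pos: [0.4123, -0.2641, 0.1185]
tcp_rot: [[-0.24, 0.949, 0.206], [0.725, 0.316, -0.612], [-0.646, 0.003, -0.763]]
wrist_force: [-0.4, -0.1, -0.2]
grip_width: 0.0716
grasp_force: 0.0
```

Run:
```python
from plan import *
st=arm.sense(); print(st["joint_pos"].round(2),st["wrist_force"].round(1),np.abs(st["dq"]).max())
s=snap("top"); im=cv2.resize(s["img"][80:330,60:400],(800,588),interpolation=cv2.INTER_CUBIC); cv2.imwrite("pics/t6.png",cv2.cvtColor(im,cv2.COLOR_RGB2BGR))
I=s["img"].astype(int); m=((I[...,2]-I[...,0]>15)&(I[...,0]<95)&(I[...,2]-I[...,1]>10)).astype(np.uint8)
N,l,S,C=cv2.connectedComponentsWithStats(m)
for i in range(1,N):
    if S[i,4]>40: print(S[i],C[i],onz(s,C[i],.053).round(3))
```

```text
[-0.54 -0.23  2.35 -0.81  0.62 -0.28] [-0.4 -0.1 -0.2] 0.0574179798436095
[329 160  24  30 183] [338.56284153 173.43169399] [ 0.67  -0.412  0.053]
[308 225  33  23 317] [323.96529968 236.06940063] [ 0.443 -0.357  0.053]
```

View pics/t6.png

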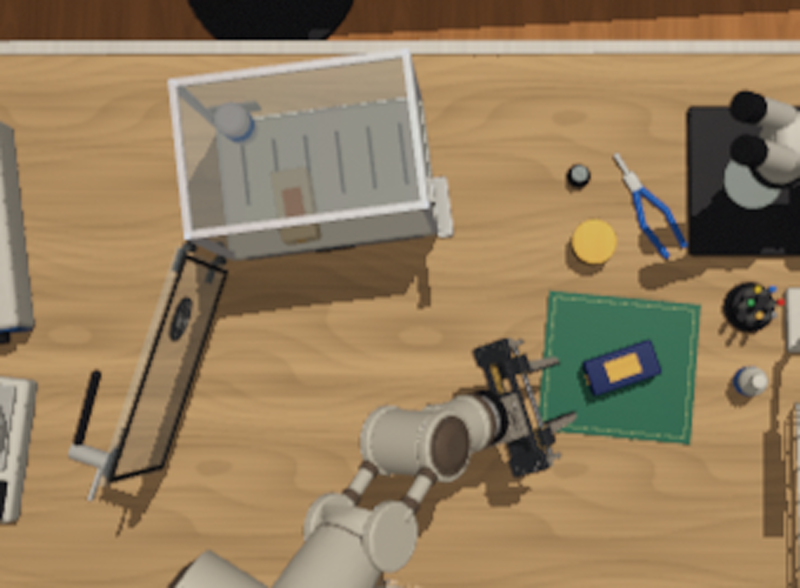

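```bash
python3 -c "
from station import arm
print(arm.finish_job())"
```

```text
the job is handed in; nothing more can be done
None
```

I've handed the job in. In the last top view the navy box stood upright within a few mm of the mat's centre, released, with the door open about 2.0 rad and the cream box and other items looking undisturbed; the hand-in gave no score.

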